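# Lay out the camper's power board

## Robot

A 6-joint arm with a two-finger parallel gripper is mounted at the origin on the work surface. World frame = base frame: x ahead of the robot, y to its left, z up, the work surface at z = 0. Lengths are in m, angles in degrees, forces in N, time in s.
With the tool pointing down it reaches from about 0.25 to 0.725 m from the base axis. Payload 9.7 kg.
Tool frame: the origin (TCP) lies midway between the tips of the shut fingers; the grasp point (between the pads) lies 19 mm behind it (bot.hold_point_z is the distance from the TCP to the grasp point, in m); z points along the fingers, y is the line along which they close (so a half turn about z gives the same grasp; the last joint's range is limited). The gripper opens to 85 mm and grips with 20 to 120 N. Pads are 22 mm wide; open, the fingers measure 114 mm over their backs; the gripper's body (76 mm by 85 mm) begins 54 mm behind the grasp point. The pads swing forward as they close: fully open they stand 13 mm farther back than shut.
Start: joints at [-63.484, 4.979, 10.078, 95.1, 0, 90], TCP at [0.246, -0.492, 0.231] pointing down, gripper open.
Joint ranges: [-179.16, 179.16], [-48.56, 103.87], [-65.8, 70.77], [-126.05, 130.52], [-82.76, 87.17], [-180, 180]. Speed limits (degrees/s): [127.2, 127.2, 147.25, 180, 180, 180].

## Interface

Orientations are given as [roll, pitch, yaw] about the fixed x, y, z axes, in that order (R = Rz(yaw) Ry(pitch) Rx(roll)).
In Python, from workcell import bot gives the robot as it stands.
- The arm moves only by the tool play_rows, never from a script. Its argument "steps" is a list that holds one entry, the list of rows, each a list of 4 numbers: the shift along the tool's x, y, z in m, then the turn about the tool's z in rad. In form: [[[tx, ty, tz, yaw], ...]]. A call has exactly 5 rows; each row shifts and turns the commanded pose from where the row before left it, along the tool's axes as they then stand; what a row does not reach is not made up. A row lasts 1/12 s, in which the tool goes at most 41.7 mm and 7.16 degrees, less where a joint would pass 70% of its speed; a pose out of reach is approached as far as the arm can. A call is refused whole if a number of a shift passes 0.0417 or a number of a turn 0.125, either way. A call with a gripper value outside its range is refused whole. "gripper" is the finger opening in m, from 0 to 0.0854, set as the call begins (left out, the last holds). The fingers move at their own pace and stop on an object; "squeeze" is the grip in N (left out, the last holds). Time passes only in rows, so rows that do not move let the fingers close, or fill a call up. It gives the time, the measured TCP pose, the force, the opening and the grip force at its end, in the units of the state.
- bot.get_obs(): the state, without advancing time (a new reading comes with each control period).
- bot.camera(name): name is "side" or "top" or "wrist"; returns a dict with "img" (384x512x3 uint8, blue, green, red), "vfov" (degrees; the focal length in pixels is half the picture's height over the tangent of half this angle, whatever the lens; pixels are square), "cx", "cy" (the principal point, pixels), "D" ([k1, k2, p1, p2, k3] as OpenCV has them; the pictures are not rectified), "xyz" and "attitude" of the camera in the world. Camera axes: x right, y down, z forward; pixel columns grow to the right and rows downward; lengths in m; the calibration is good to about 2 mm. A picture is of the moment at which its call begins. There is no depth.
- bot.job_done(): hands the job in; it is judged then, once.
The state is a dict: "time": time; "q": joint angles; "qd": joint speeds; "joint_efforts": joint torques, N m; "ee_pos": TCP position; "tcp_rot": TCP orientation; "wrist_force": force on the tool from outside, world axes, zero at the start; "torque": the same for the moment, N m; "opening": finger opening in m; "grasp_force": force on a finger pad.
Only numpy, scipy, OpenCV 4.12 (cv2) and the standard library are available. Lean on these libraries where they do the work, as an engineer would, in place of code of your own. Each camera call takes 0.05 s, during which the arm holds its last target. There are 200 camera calls.

## Task

Lay out the parts on the plywood power board in this order, letting go of each before the next: the bus bar midway between the charge controller and the converter, level with them and running front to back parallel to their sides; then the isolator switch in line with the bus bar in front of its near end (the robot's side), with a gap of about 20 mm. Then set the display unit flat on the middle of the charge controller's lid, and last of all press the circuit board down into the sprung edge clip, centred along it, until its lower edge is fully home. Everything ends upright, on the board and released.

Things in the scene. Friction and masses are not known exactly. Their poses are not given: they have to be found in the camera images.
- panel: plywood mounting board, fixed, lying flat on the bench: 280 (x) by 380 (y) by 12 thick. Origin at the centre of its underside, so its top is at 12 mm. Its x axis points away from the robot (front edge at -x), y along its long side to the robot's left; turned by up to 0.2 rad.
- charger: charge controller, fixed on the plywood: bare aluminium case 100 (x) by 85 (y) by 45 high, cooling fins down its two sides, plain flat lid. Origin at the centre of its underside; x points away from the robot, y left. It and the converter stand side by side with parallel sides, 260 mm apart (centres) along y; either may be the left one.
- converter: converter, fixed on the plywood: grey painted case of the same size as the charge controller, 100 by 85 by 45 high, with a round black fan grille and vent slots on its top. Origin at the centre of its underside. Axes parallel to those of the charger.
- clip: sprung edge clip, fixed on the plywood behind the cases: black base 50 (x) by 80 (y), two steel jaws 60 long (y) that meet on its plane x = 0 and flare to a 13 mm wide mouth 39 mm above the origin. The jaws part under a light push (below 10 N). Its floor, where the circuit board's lower edge rests when home, is 8 mm above the origin. Origin at the centre of its underside, on the plywood.
- busbar: bus bar, loose, 0.25 kg: black base 100 (x) by 24 (y) by 22 high, a copper strip on it and four brass studs in a row, 36 high overall. Origin at the centre of its underside, x along its length (either end is alike). Grip it across its 24 mm width, base at 22 mm or lower.
- isolator: isolator switch, loose, 0.18 kg: round black body 46 in diameter and 28 high with a grey bar-shaped grip on top, 45 high overall. Origin at the centre of its underside; any yaw will do. Grip it across the round body.
- display: display unit, loose, 0.12 kg: flat white box 50 (x) by 60 (y) by 24 high with a dark screen and three small buttons on top. Origin at the centre of its underside. Any yaw on the lid will do.
- circuit_board: circuit board, loose, 0.08 kg, upright in a slotted wooden rack (60 by 90, 38 high): green blade 3 thick (x), 70 wide (y), 34 deep; on its top edge a grey terminal block 18 (x) by 70 (y), 26 high, resting on the rack. Origin: middle of the blade's lower edge (4 mm above the bench at start); block 34 to 60 mm above it. Grip the block across its 18 mm. In the clip either way round, y along clip's y.
Mind the look-alikes: they are no part of the job. Leave any red look-alike of the busbar alone.

How it is judged:
By the outcome, as a careful person would: the job done as asked, in the order asked, and still so for the second after the job is handed in, with the robot touching nothing.
It also fails if it takes over 104 s, if anything falls off the work surface, if the arm or the gripper's body presses on something with over 40 N, if the wrist force passes 120 N, or if a joint passes its speed limit or range.

## Working session

There is one attempt and no reset: what is moved stays moved. The work goes in short steps, Python scripts to look and compute and a tool call to move; the robot and the scene stay as the last step left them, time stands still between calls to the robot, and variables do not carry over. Pictures are saved under pics/ and viewed, at most 14 in all, crops included, and the job is handed in when it is done.

Besides the shell and the picture viewer there is one more tool, called after ">>>" by a JSON object that holds its "method" and its "body". play_rows: Moves the arm, as the interface text tells. Its arguments: {"type":"object","properties":{"steps":{"type":"array","items":{"type":"array","items":{"type":"array","items":{"type":"number"}}}},"gripper":{"type":"number"},"squeeze":{"type":"number"}},"required":["steps"]}

```bash
ls; mkdir -p pics; cat > h.py <<'E'
import numpy as np, cv2
from scipy.spatial.transform import Rotation as R
from workcell import bot
def cam(n):
    c=bot.camera(n); f=192/np.tan(np.radians(c["vfov"])/2)
    c["K"]=np.array([[f,0,c["cx"]],[0,f,c["cy"]],[0,0,1.]]); c["D"]=np.array(c["D"],float)
    c["R"]=R.from_euler('xyz',c["attitude"],degrees=True).as_matrix() if np.size(c["attitude"])==3 else np.array(c["attitude"])
    c["p"]=np.array(c["xyz"]); return c
def ray(c,uv):
    n=cv2.undistortPoints(np.array(uv,float).reshape(-1,1,2),c["K"],c["D"]).reshape(-1,2)
    return np.c_[n,np.ones(len(n))]@c["R"].T
def onz(c,uv,z):
    d=ray(c,uv); return c["p"]+d*((z-c["p"][2])/d[:,2])[:,None]
def pix(c,P):
    X=(np.array(P,float).reshape(-1,3)-c["p"])@c["R"]
    return cv2.projectPoints(X,np.zeros(3),np.zeros(3),c["K"],c["D"])[0].reshape(-1,2)
E
python3 - <<'E'
from h import *
import pickle
d={}
for n in("top","side","wrist"):
    c=cam(n);d[n]=c;print(n,c["xyz"],c["attitude"],c["vfov"],c["D"]);cv2.imwrite(f"pics/{n}0.png",c["img"])
pickle.dump(d,open("c0.pkl","wb"))
print(bot.get_obs())
E
```

```text
pics
top [ 0.40135153 -0.02982471  1.11499157] [-173.51456256   -0.84792109  -90.5889421 ] 47.05970741298856 [-0.08707139  0.          0.          0.          0.        ]
side [0.07932628 0.54641331 0.90119374] [-138.43020044   -0.52316586 -140.60667068] 56.44997800407707 [0.03210902 0.         0.         0.         0.        ]
wrist [ 0.31597945 -0.45814287  0.37487927] [ 1.62301422e+02  9.60386592e-02 -6.34752425e+01] 59.99696121375861 [-0.00867734  0.          0.          0.          0.        ]
{'time': 0.15, 'q': array([-6.34856027e+01,  5.00392533e+00,  1.00458400e+01,  9.50996482e+01,
        3.19528201e-04,  9.00012056e+01]), 'qd': array([ 0.0759716 , -0.0746561 ,  0.0934247 , -0.07734652, -0.06033571,
       -0.03893672]), 'joint_efforts': array([-8.31391153e-04, -5.20762396e+01,  4.65045798e+01,  1.38642458e-02,
       -1.18339855e-05,  1.04153435e-05]), 'ee_pos': array([ 0.24545808, -0.49199955,  0.23075389]), 'tcp_rot': array([-1.79942266e+02, -3.18313211e-04,  2.65131913e+01]), 'wrist_force': array([ 0.28894393,  0.49459039, -0.70641126]), 'torque': array([-0.01356069, -0.00642317, -0.02280127]), 'grasp_force': 0.0, 'opening': 0.08508451978027133}
```

View pics/top0.png

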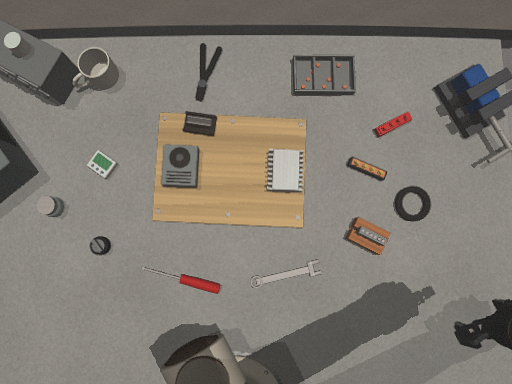

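View pics/side0.png

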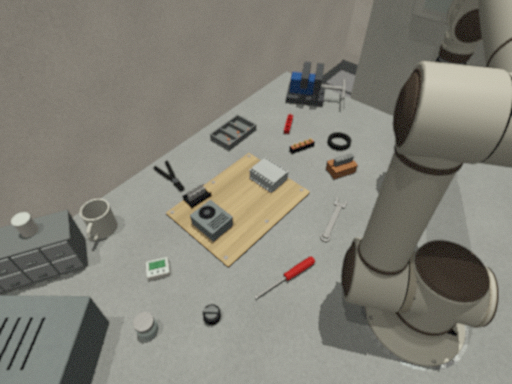

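The top view shows the converter with its round fan at (180,166), the finned charger at (285,170) and the clip at (200,123). Loose parts:
- **Bus bar:** candidates are (368,168), black with orange copper, and (393,124), all red. The black one fits and the red one is the look-alike.
- **Isolator:** candidates are (100,245), round black with a grey bar, and (49,206), a plain grey pot. The first fits.
- **Display:** (101,163).
- **Circuit board in its rack:** (370,236).

I'll confirm with one enlarged crop.

```bash
python3 - <<'E'
from h import *
import pickle
c=pickle.load(open("c0.pkl","rb"))["top"];im=c["img"]
def cr(u,v,r=33): return cv2.resize(im[v-r:v+r,u-r:u+r],(264,264),interpolation=cv2.INTER_CUBIC)
a=np.hstack([cr(368,168),cr(100,245),cr(49,206)]);b=np.hstack([cr(101,163),cr(370,236),cr(200,123)])
cv2.imwrite("pics/crop1.png",np.vstack([a,b]))
hsv=cv2.cvtColor(im,cv2.COLOR_BGR2HSV)
def blob(name,box,m,z,near=None):
    u0,v0,u1,v1=box; mm=np.zeros(im.shape[:2],np.uint8); mm[v0:v1,u0:u1]=m[v0:v1,u0:u1]*255
    mm=cv2.morphologyEx(mm,cv2.MORPH_CLOSE,np.ones((3,3)))
    k=max(cv2.findContours(mm,0,2)[0],key=cv2.contourArea)
    r=cv2.minAreaRect(k); B=cv2.boxPoints(r); P=onz(c,B,z)[:,:2]
    e1,e2=P[1]-P[0],P[2]-P[1]
    L=e1 if np.hypot(*e1)>np.hypot(*e2) else e2
    print(name,np.round(r[0],1),cv2.contourArea(k),"ctr",P.mean(0).round(4),"sides",np.hypot(*e1).round(4),np.hypot(*e2).round(4),"long yaw",np.degrees(np.arctan2(L[1],L[0])).round(1))
H,S,V=[hsv[...,i].astype(int) for i in range(3)]
wood=(H>8)&(H<25)&(S>60)&(V>110)
mm=np.zeros_like(V,bool)
blob("panel",(140,100,320,240),wood,.012)
nw=~((H>8)&(H<25)&(S>60))
blob("conv",(158,136,206,195),nw,.057)
blob("charger",(256,142,303,199),nw,.057)
blob("clip",(178,105,226,140),(V<75)&(S<255),.03)
blob("bus",(340,150,392,185),(V<70)|(S>90),.02)
blob("iso",(85,230,115,260),V<85,.028)
blob("disp",(84,146,120,182),(V>150),.024)
blob("rack",(340,212,400,260),(S>80),.038)
blob("block",(350,220,395,252),(S<50)&(V>90),.064)
E
```

```text
panel [229.7 169.5] 15366.0 ctr [0.5815 0.008 ] sides 0.2808 0.3897 long yaw -93.2
conv [179.7 165.7] 1416.0 ctr [0.5827 0.1278] sides 0.1036 0.0882 long yaw -2.3
charger [284.5 170. ] 1411.5 ctr [ 0.57   -0.1269] sides 0.0858 0.1035 long yaw 178.6
clip [199.5 123.4] 580.5 ctr [0.695 0.083] sides 0.0535 0.0791 long yaw -98.9
bus [366.3 168.6] 370.5 ctr [ 0.5778 -0.3388] sides 0.0284 0.1018 long yaw -113.8
iso [100. 245.] 196.5 ctr [0.3916 0.3281] sides 0.0502 0.0441 long yaw -90.2
disp [100.7 163.3] 408.5 ctr [0.5962 0.3332] sides 0.0491 0.0594 long yaw -125.4
rack [367.6 235.3] 609.0 ctr [ 0.4092 -0.3306] sides 0.0621 0.0963 long yaw -117.2
block [376.5 235.5] 507.5 ctr [ 0.4082 -0.3451] sides 0.0859 0.0744 long yaw -90.7
```

View pics/crop1.png

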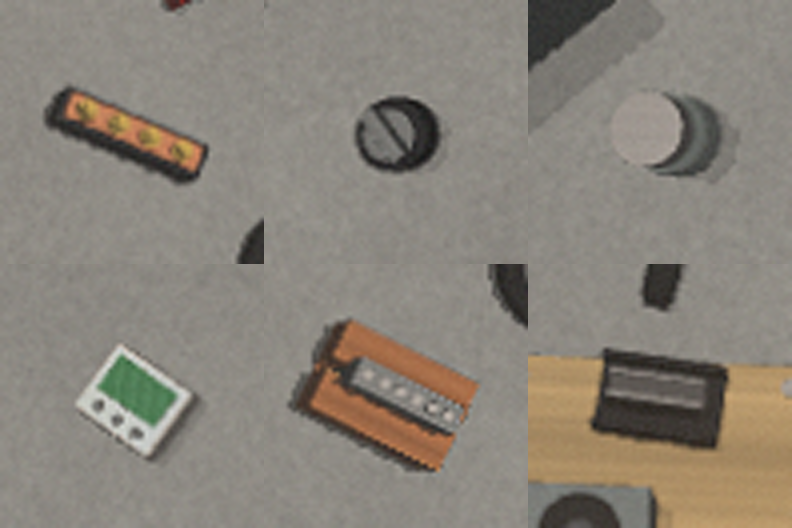

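The crop confirms all five choices: black and copper bus bar, isolator with its grip bar, display, rack with the grey block, and clip. Next I'll move over the bus bar.

```bash
cat >> h.py <<'E'
def plan(t,yaw):
    o=bot.get_obs(); p=np.array(o["ee_pos"]); y=o["tcp_rot"][2]
    d=(yaw-y+180)%360-180; a=-np.radians(d); s=np.radians(yaw)
    w=np.array(t)-p; x,yy,z=w[0]*np.cos(s)+w[1]*np.sin(s),w[0]*np.sin(s)-w[1]*np.cos(s),-w[2]
    nt=int(np.ceil(abs(a)/.12)); n=int(np.ceil(np.abs([x,yy,z]).max()/.04))
    print(f"at {p.round(4)} yaw {y:.1f} q6 {o['q'][5]:.0f} t {o['time']:.2f}; turn {a:.4f}={nt}x{a/max(nt,1):.4f}; shift {x:.4f} {yy:.4f} {z:.4f} = {n}x {x/max(n,1):.4f} {yy/max(n,1):.4f} {z/max(n,1):.4f}")
E
python3 -c "
from h import *
print(bot.hold_point_z); plan([.578,-.339,.2],66.2)"
```

```text
0.0187
at [ 0.2455 -0.492   0.2308] yaw 26.5 q6 90 t 0.15; turn -0.6927=6x-0.1154; shift 0.2742 0.2425 0.0308 = 7x 0.0392 0.0346 0.0044
```

>>> {"method": "play_rows", "body": {"steps": [[[0,0,0,-0.12],[0,0,0,-0.12],[0,0,0,-0.12],[0,0,0,-0.12],[0,0,0,-0.12]]], "gripper": 0.0854, "squeeze": 50}}

```text
time: 0.57
ee_pos: [0.2455, -0.492, 0.231]
tcp_rot: [-180.0, -0.0, 61.2]
wrist_force: [-0.1, 0.5, -0.5]
opening: 0.0853
grasp_force: 0.0
```

>>> {"method": "play_rows", "body": {"steps": [[[0,0,0,-0.093],[0.0274,0.0243,0.003,0],[0.0274,0.0243,0.003,0],[0.0274,0.0243,0.003,0],[0.0274,0.0243,0.003,0]]]}}

```text
time: 0.98
ee_pos: [0.3798, -0.4302, 0.219]
tcp_rot: [-180.0, -0.0, 66.2]
wrist_force: [1.0, -1.0, -0.2]
opening: 0.0853
grasp_force: 0.0
```

>>> {"method": "play_rows", "body": {"steps": [[[0.0274,0.0243,0.003,0],[0.0274,0.0243,0.003,0],[0.0274,0.0243,0.003,0],[0.0274,0.0243,0.003,0],[0.0274,0.0243,0.003,0]]]}}

```text
time: 1.4
ee_pos: [0.5466, -0.3535, 0.2038]
tcp_rot: [-180.0, -0.0, 66.2]
wrist_force: [0.4, -0.3, 0.2]
opening: 0.0851
grasp_force: 0.0
```

>>> {"method": "play_rows", "body": {"steps": [[[0.0274,0.0243,0.003,0],[0,0,0,0],[0,0,0,0],[0,0,0,0],[0,0,0,0]]]}}

```text
time: 1.82
ee_pos: [0.5776, -0.34, 0.2016]
tcp_rot: [180.0, 0.0, 66.2]
wrist_force: [-0.7, 0.5, -0.9]
opening: 0.0855
grasp_force: 0.0
```

```bash
python3 - <<'E'
from h import *
plan([.578,-.339,.003],66.2)
c=cam("wrist");im=c["img"]
print(pix(c,[[.578,-.339,.022]]))
hsv=cv2.cvtColor(im,cv2.COLOR_BGR2HSV);H,S,V=[hsv[...,i].astype(int) for i in range(3)]
m=((H>3)&(H<28)&(S>90)).astype(np.uint8)*255
for k in sorted(cv2.findContours(cv2.morphologyEx(m,3,np.ones((9,9))),0,2)[0],key=cv2.contourArea)[-3:]:
    r=cv2.minAreaRect(k);P=onz(c,cv2.boxPoints(r),.024)[:,:2];e1,e2=P[1]-P[0],P[2]-P[1];L=max(e1,e2,key=np.linalg.norm)
    print(np.round(r[0],1),P.mean(0).round(4),np.linalg.norm(e1).round(4),np.linalg.norm(e2).round(4),np.degrees(np.arctan2(L[1],L[0])).round(1))
cv2.imwrite("pics/w1.png",im)
E
```

```text
at [ 0.5776 -0.34    0.2016] yaw 66.2 q6 83 t 1.82; turn -0.0006=1x-0.0006; shift 0.0011 -0.0000 0.1986 = 5x 0.0002 -0.0000 0.0397
[[250.1002005 163.8320512]]
[256.  166.5] [ 0.5817 -0.3452] 0.0172 0.091 -113.1
[102.1 224.2] [ 0.4079 -0.3374] 0.075 0.1075 -117.8
[105.5  34. ] [ 0.508  -0.1793] 0.1724 0.0553 -24.1
```

View pics/w1.png

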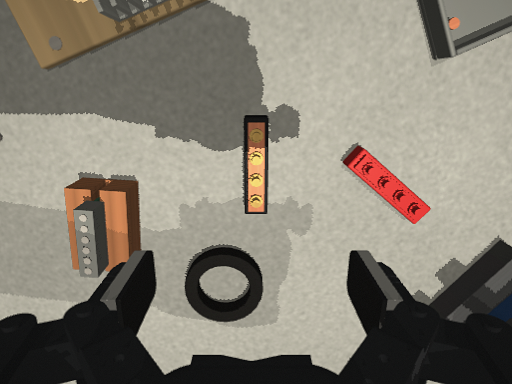

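The wrist view shows the bus bar at (256,166), lying along the tool x axis, with the red look-alike off at (385,185). I'll go down with the small correction and grip.

>>> {"method": "play_rows", "body": {"steps": [[[-0.003,0.0056,0.03,-0.012],[0,0,0.04,0],[0,0,0.04,0],[0,0,0.04,0],[0,0,0.03,0]]]}}

```text
time: 2.28
ee_pos: [0.5803, -0.3447, 0.0185]
tcp_rot: [-179.9, -0.0, 66.8]
wrist_force: [-0.1, -0.4, 0.2]
opening: 0.0856
grasp_force: 0.0
```

>>> {"method": "play_rows", "body": {"steps": [[[0,0,0.018,0],[0,0,0,0],[0,0,0,0],[0,0,0,0],[0,0,0,0]]]}}

```text
time: 2.7
ee_pos: [0.5833, -0.3454, 0.0061]
tcp_rot: [179.8, 0.0, 66.9]
wrist_force: [0.2, 0.8, 0.3]
opening: 0.0853
grasp_force: 0.0
```

>>> {"method": "play_rows", "body": {"steps": [[[0,0,0,0],[0,0,0,0],[0,0,0,0],[0,0,0,0],[0,0,0,0]]], "gripper": 0.01}}

```text
time: 3.12
ee_pos: [0.5823, -0.3443, 0.0034]
tcp_rot: [-180.0, 0.0, 66.9]
wrist_force: [-9.3, 2.2, 3.3]
opening: 0.0256
grasp_force: 1.8
```

>>> {"method": "play_rows", "body": {"steps": [[[0,0,0,0],[0,0,0,0],[0,0,0,0],[0,0,0,0],[0,0,0,0]]]}}

```text
time: 3.53
ee_pos: [0.5824, -0.3444, 0.0036]
tcp_rot: [180.0, 0.0, 66.9]
wrist_force: [-0.3, -0.3, 3.3]
opening: 0.023
grasp_force: 51.1
```

>>> {"method": "play_rows", "body": {"steps": [[[0,0,-0.03,0],[0,0,-0.04,0],[0,0,-0.04,0],[0,0,-0.04,0],[0,0,-0.04,0]]]}}

```text
time: 3.95
ee_pos: [0.5817, -0.344, 0.1941]
tcp_rot: [-179.9, -0.0, 66.9]
wrist_force: [0.3, 0.1, -3.2]
opening: 0.0225
grasp_force: 50.3
```

>>> {"method": "play_rows", "body": {"steps": [[[0,0,-0.007,0.12],[0,0,0,0.12],[0,0,0,0.12],[0,0,0,0.12],[0,0,0,0.12]]]}}

```text
time: 4.37
ee_pos: [0.5821, -0.3443, 0.1991]
tcp_rot: [-179.9, 0.1, 32.2]
wrist_force: [0.4, 0.4, -3.0]
opening: 0.0227
grasp_force: 50.3
```

>>> {"method": "play_rows", "body": {"steps": [[[0,0,0,0.12],[0,0,0,0.12],[0,0,0,0.12],[0,0,0,0.12],[0,0,0,0.12]]]}}

```text
time: 4.78
ee_pos: [0.582, -0.3442, 0.199]
tcp_rot: [-179.9, 0.1, -2.2]
wrist_force: [-0.5, 0.5, -3.8]
opening: 0.0234
grasp_force: 50.3
```

```bash
python3 -c "
from h import *
plan([.52,0,.23],-2.9);print(bot.get_obs()['opening'],bot.get_obs()['grasp_force'])"
```

```text
at [ 0.582  -0.3442  0.199 ] yaw -2.2 q6 152 t 4.78; turn 0.0124=1x0.0124; shift -0.0794 -0.3407 -0.0310 = 9x -0.0088 -0.0379 -0.0034
0.02343306557018588 50.31593978404999
```

>>> {"method": "play_rows", "body": {"steps": [[[0,0,-0.006,-0.12],[0,0,-0.006,-0.12],[0,0,-0.006,-0.12],[0,0,-0.006,-0.12],[0,0,-0.006,-0.12]]]}}

```text
time: 5.2
ee_pos: [0.5821, -0.3443, 0.2293]
tcp_rot: [-179.9, 0.1, 32.9]
wrist_force: [-0.4, -0.4, -3.2]
opening: 0.0235
grasp_force: 50.4
```

>>> {"method": "play_rows", "body": {"steps": [[[0,0,0,-0.12],[0,0,0,-0.12],[0,0,0,-0.12],[0,0,0,-0.12],[0,0,0,-0.12]]]}}

```text
time: 5.62
ee_pos: [0.5821, -0.3443, 0.229]
tcp_rot: [-179.9, -0.0, 67.2]
wrist_force: [-0.0, -0.6, -3.1]
opening: 0.0224
grasp_force: 50.4
```

>>> {"method": "play_rows", "body": {"steps": [[[0,0,0,-0.12],[0,0,0,-0.12],[0,0,0,-0.12],[0,0,0,-0.12],[0,0,0,-0.12]]]}}

```text
time: 6.03
ee_pos: [0.5821, -0.3443, 0.229]
tcp_rot: [-179.9, -0.1, 101.6]
wrist_force: [-1.2, -0.3, -2.4]
opening: 0.0225
grasp_force: 50.4
```

>>> {"method": "play_rows", "body": {"steps": [[[0,0,0,-0.12],[0,0,0,-0.12],[0,0,0,-0.12],[0,0,0,-0.12],[0,0,0,-0.12]]]}}

```text
time: 6.45
ee_pos: [0.5821, -0.3443, 0.229]
tcp_rot: [-180.0, -0.1, 136.0]
wrist_force: [0.5, 0.9, -3.2]
opening: 0.0227
grasp_force: 50.4
```

>>> {"method": "play_rows", "body": {"steps": [[[0,0,0,-0.12],[0,0,0,-0.12],[0,0,0,-0.12],[0,0,0,-0.12],[0,0,0,-0.12]]]}}

```text
time: 6.87
ee_pos: [0.5821, -0.3443, 0.229]
tcp_rot: [180.0, -0.1, 170.4]
wrist_force: [0.1, -0.3, -3.9]
opening: 0.0227
grasp_force: 50.4
```

```bash
python3 -c "
from h import *
plan([.576,0,.23],177.1)"
```

```text
at [ 0.5821 -0.3443  0.229 ] yaw 170.4 q6 -21 t 6.87; turn -0.1172=1x-0.1172; shift 0.0235 0.3435 -0.0010 = 9x 0.0026 0.0382 -0.0001
```

>>> {"method": "play_rows", "body": {"steps": [[[0,0,0,-0.117],[0.0026,0.0382,0,0],[0.0026,0.0382,0,0],[0.0026,0.0382,0,0],[0.0026,0.0382,0,0]]]}}

```text
time: 7.28
ee_pos: [0.58, -0.1898, 0.229]
tcp_rot: [180.0, -0.1, 176.7]
wrist_force: [0.6, 0.9, -3.3]
opening: 0.0227
grasp_force: 50.5
```

>>> {"method": "play_rows", "body": {"steps": [[[0.0026,0.0382,0,0],[0.0026,0.0382,0,0],[0.0026,0.0382,0,0],[0.0026,0.0382,0,0],[0.0026,0.0382,0,0]]]}}

```text
time: 7.7
ee_pos: [0.5778, 0.002, 0.2294]
tcp_rot: [-180.0, -0.1, 176.7]
wrist_force: [0.0, 0.0, -2.4]
opening: 0.0227
grasp_force: 50.5
```

>>> {"method": "play_rows", "body": {"steps": [[[0,0,0,0],[0,0,0,0],[0,0,0,0],[0,0,0,0],[0,0,0,0]]]}}

```text
time: 8.12
ee_pos: [0.5785, -0.001, 0.23]
tcp_rot: [-180.0, -0.0, 176.6]
wrist_force: [0.2, -0.1, -4.0]
opening: 0.0225
grasp_force: 50.7
```

```bash
python3 - <<'E'
from h import *
plan([.576,0,.015],177.1)
c=cam("wrist");im=c["img"]
P=[[.5827,.1278,.057],[.57,-.1269,.057],[.695,.083,.045]]
print(pix(c,P).round(), c["p"].round(3))
cv2.imwrite("pics/w2.png",im)
import pickle;pickle.dump(c,open("w2.pkl","wb"))
E
```

```text
at [ 0.5785 -0.001   0.23  ] yaw 176.6 q6 3 t 8.12; turn -0.0079=1x-0.0079; shift 0.0025 0.0009 0.2150 = 6x 0.0004 0.0001 0.0358
[[383. 163.]
 [123. 165.]
 [333. 261.]] [0.502 0.003 0.374]
```

View pics/w2.png

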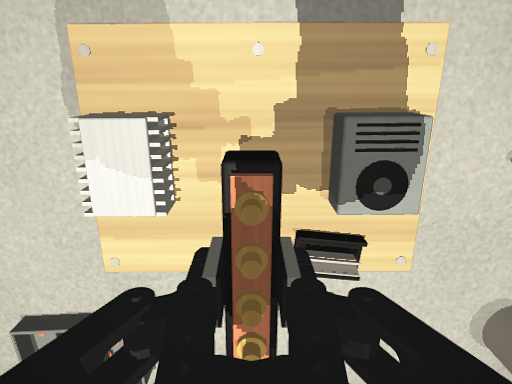

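```bash
python3 - <<'E'
from h import *
import pickle
c=pickle.load(open("w2.pkl","rb"));im=c["img"]
hsv=cv2.cvtColor(im,cv2.COLOR_BGR2HSV);H,S,V=[hsv[...,i].astype(int) for i in range(3)]
print("bar end pred",pix(c,[[.5285,-.004,.2486],[.5285,-.004,.2266]]).round(1))
def q(name,m,box,z):
    u0,v0,u1,v1=box;mm=np.zeros(im.shape[:2],np.uint8);mm[v0:v1,u0:u1]=m[v0:v1,u0:u1]*255
    mm=cv2.morphologyEx(mm,2,np.ones((5,5)));mm=cv2.morphologyEx(mm,3,np.ones((15,15)))
    k=cv2.convexHull(max(cv2.findContours(mm,0,2)[0],key=cv2.contourArea))
    W=(onz(c,k.reshape(-1,2),z)[:,:2]*1e4).astype(np.float32)
    r=cv2.minAreaRect(W);print(name,cv2.boundingRect(k),np.array(r[0])/1e4,np.array(r[1])/1e4,r[2])
q("charger",(V>185)&(S<60),(60,100,190,230),.057)
q("conv",(S<90)&(V>70)&(H>60),(336,100,440,225),.057)
a=cv2.resize(im[100:225,65:190],None,fx=3.2,fy=4.4,interpolation=2);b=cv2.resize(im[100:225,318:443],None,fx=3.2,fy=4.4,interpolation=2)
cv2.imwrite("pics/w2c.png",np.hstack([a,b]))
E
```

```text
bar end pred [[237.3 157.7]
 [239.3 147.3]]
charger (60, 102, 97, 128) [ 0.58056973 -0.14344523] [0.09582809 0.13081233] 77.36516571044922Traceback (most recent call last):
  File "<stdin>", line 13, in <module>
  File "<stdin>", line 9, in q
ValueError: max() iterable argument is empty
```

```bash
python3 - <<'E'
from h import *
im=cv2.imread("pics/w2.png")
a=cv2.resize(im[100:225,65:190],None,fx=3.2,fy=4.8,interpolation=2);b=cv2.resize(im[100:225,318:443],None,fx=3.2,fy=4.8,interpolation=2)
cv2.imwrite("pics/w2c.png",np.hstack([a,b]))
E
```

```text
(no output)
```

View pics/w2c.png

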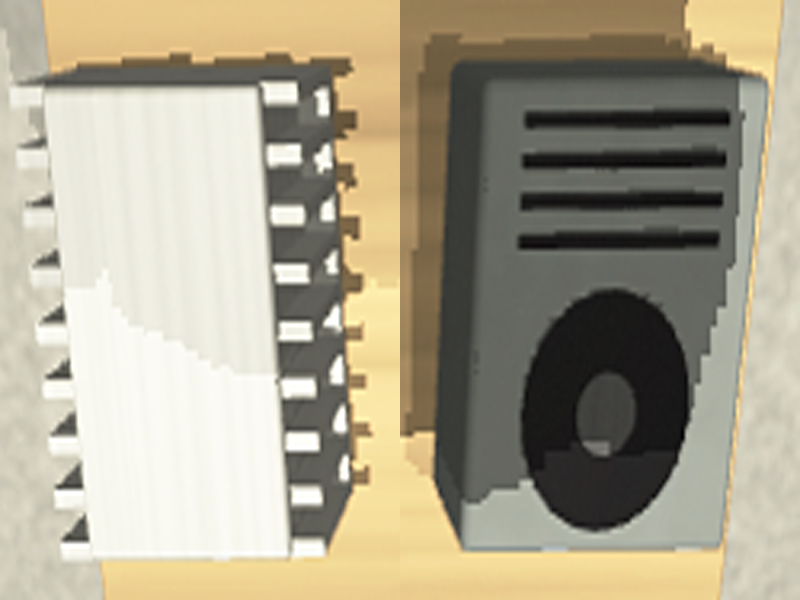

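The crop shows the charger lid with its fins at both sides, and the converter lid corners, clearly. I'll cast the corners onto the lid plane.

```bash
python3 - <<'E'
from h import *
import pickle
c=pickle.load(open("w2.pkl","rb"))
def f(pts,u0): 
    P=np.array(pts,float); P=np.c_[u0+P[:,0]/3.2-.35,100+P[:,1]/4.8-.4]; W=onz(c,P,.057)[:,:2]
    e=np.roll(W,-1,0)-W; print(W.mean(0).round(4),np.linalg.norm(e,axis=1).round(4),np.degrees(np.arctan2(e[:,1],e[:,0])).round(1)); return W.mean(0)
f([(45,85),(262,83),(290,555),(92,557)],65)
a=f([(10,83),(298,83),(325,555),(62,557)],65)
b=f([(85,78),(368,80),(320,548),(62,549)],318)
d=b-a;print("sep",np.linalg.norm(d),"yaw",np.degrees(np.arctan2(-d[0],d[1])),"mid",(a+b)/2)
E
```

```text
[ 0.5732 -0.1316] [0.0638 0.0991 0.0638 0.0993] [ 86.9  -3.6 -92.9 176.4]
[ 0.5731 -0.1311] [0.0846 0.0991 0.0847 0.0997] [ 86.6  -3.2 -93.  176.8]
[0.587  0.1273] [0.0832 0.0982 0.0829 0.0987] [ 86.5  -2.9 -93.2 177.2]
sep 0.2587928867714892 yaw -3.06697062256263 mid [ 0.58003709 -0.00189208]
```

>>> {"method": "play_rows", "body": {"steps": [[[0,-0.001,0.03,-0.005],[0,0,0.04,0],[0,0,0.04,0],[0,0,0.04,0],[0,0,0.03,0]]]}}

```text
time: 8.58
ee_pos: [0.5771, -0.0018, 0.0468]
tcp_rot: [-180.0, -0.1, 176.9]
wrist_force: [0.2, -0.6, -3.4]
opening: 0.023
grasp_force: 50.6
```

>>> {"method": "play_rows", "body": {"steps": [[[0,0,0.015,0],[0,0,0.01,0],[0,0,0.006,0],[0,0,0,0],[0,0,0,0]]]}}

```text
time: 9.0
ee_pos: [0.5791, -0.0011, 0.0204]
tcp_rot: [180.0, 0.1, 177.0]
wrist_force: [0.6, 0.2, -2.7]
opening: 0.0228
grasp_force: 50.6
```

>>> {"method": "play_rows", "body": {"steps": [[[0,-0.0008,0.002,0],[0,0,0.0015,0],[0,0,0.0005,0],[0,0,0,0],[0,0,0,0]]]}}

```text
time: 9.42
ee_pos: [0.5785, -0.0015, 0.0156]
tcp_rot: [180.0, 0.0, 177.0]
wrist_force: [-0.2, -0.6, -2.6]
opening: 0.0225
grasp_force: 50.7
```

>>> {"method": "play_rows", "body": {"steps": [[[0,0,0,0],[0,0,0,0],[0,0,0,0],[0,0,0,0],[0,0,0,0]]]}}

```text
time: 9.83
ee_pos: [0.5785, -0.0016, 0.0156]
tcp_rot: [180.0, 0.0, 177.0]
wrist_force: [-0.6, 0.3, 0.3]
opening: 0.0227
grasp_force: 51.1
```

>>> {"method": "play_rows", "body": {"steps": [[[0,0,0,0],[0,0,0,0],[0,0,0,0],[0,0,0,0],[0,0,0,0]]], "gripper": 0.06}}

```text
time: 10.25
ee_pos: [0.5784, -0.0016, 0.0153]
tcp_rot: [180.0, 0.0, 177.0]
wrist_force: [0.5, -0.6, -0.8]
opening: 0.0602
grasp_force: 0.0
```

>>> {"method": "play_rows", "body": {"steps": [[[0,0,-0.02,0],[0,0,-0.04,0],[0,0,-0.04,0],[0,0,-0.04,0],[0,0,-0.04,0]]]}}

```text
time: 10.67
ee_pos: [0.578, -0.0016, 0.1973]
tcp_rot: [180.0, 0.0, 177.0]
wrist_force: [0.8, -0.7, 0.4]
opening: 0.06
grasp_force: 0.0
```

>>> {"method": "play_rows", "body": {"steps": [[[0,0,-0.02,0],[0,0,0,0],[0,0,0,0],[0,0,0,0],[0,0,0,0]]], "gripper": 0.0854}}

```text
time: 11.08
ee_pos: [0.5779, -0.0016, 0.2137]
tcp_rot: [-180.0, -0.1, 177.0]
wrist_force: [-0.0, 0.5, -0.5]
opening: 0.0855
grasp_force: 0.0
```

```bash
python3 - <<'E'
from h import *
plan([.392,.328,.2],115)
c=cam("wrist");im=c["img"];cv2.imwrite("pics/w3.png",im)
hsv=cv2.cvtColor(im,cv2.COLOR_BGR2HSV);H,S,V=[hsv[...,i].astype(int) for i in range(3)]
m=((V<60)).astype(np.uint8)*255
u,v=pix(c,[[.58,-.002,.034]])[0];print(u,v)
m=np.zeros_like(im[...,0]);B=im.astype(int)
cop=((H>3)&(H<14)&(S>110)).astype(np.uint8)*255
b=int(u),int(v);M=np.zeros_like(cop);M[b[1]-75:b[1]+75,b[0]-30:b[0]+30]=cop[b[1]-75:b[1]+75,b[0]-30:b[0]+30]
k=max(cv2.findContours(cv2.morphologyEx(M,3,np.ones((9,9))),0,2)[0],key=cv2.contourArea)
P=onz(c,cv2.boxPoints(cv2.minAreaRect(k)),.036)[:,:2];e1,e2=P[1]-P[0],P[2]-P[1];L=max(e1,e2,key=np.linalg.norm)
print(P.mean(0).round(4),np.linalg.norm(e1).round(4),np.linalg.norm(e2).round(4),np.degrees(np.arctan2(L[1],L[0])).round(1))
E
```

```text
at [ 0.5779 -0.0016  0.2137] yaw 177.0 q6 3 t 11.08; turn 1.0826=10x0.1083; shift 0.3773 -0.0292 0.0137 = 10x 0.0377 -0.0029 0.0014
251.37606366476803 166.9786532428056
[ 0.5799 -0.0019] 0.0162 0.0908 -2.5
```

View pics/w3.png

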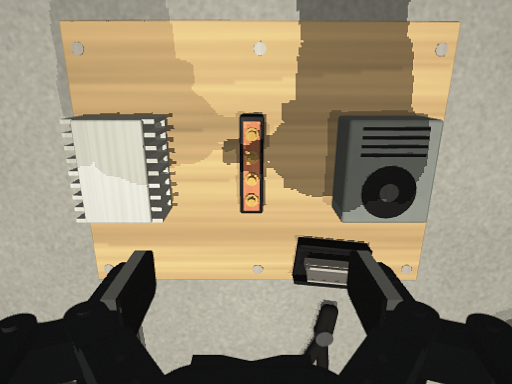

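The bus bar now lies at columns 240–264, rows 115–212, centred at (0.580, −0.002) with yaw −2.5, so it is in place. Next is the isolator.

>>> {"method": "play_rows", "body": {"steps": [[[0.0203,0.032,0.001,0],[0.0203,0.032,0.001,0],[0.0203,0.032,0.001,0],[0.0203,0.032,0.001,0],[0.0203,0.032,0.001,0]]]}}

```text
time: 11.55
ee_pos: [0.4838, 0.1645, 0.2092]
tcp_rot: [-180.0, -0.1, 177.0]
wrist_force: [0.6, 0.7, -0.9]
opening: 0.0856
grasp_force: 0.0
```

>>> {"method": "play_rows", "body": {"steps": [[[0.0203,0.032,0.001,0],[0.0203,0.032,0.001,0],[0.0203,0.032,0.001,0],[0.0203,0.032,0.001,0],[0.0203,0.032,0.001,0]]]}}

```text
time: 11.97
ee_pos: [0.3906, 0.3296, 0.2043]
tcp_rot: [-179.9, -0.1, 177.0]
wrist_force: [0.8, 0.3, 0.1]
opening: 0.0852
grasp_force: 0.0
```

>>> {"method": "play_rows", "body": {"steps": [[[0,0,0,0],[0,0,0,0],[0,0,0,0],[0,0,0,0],[0,0,0,0]]]}}

```text
time: 12.38
ee_pos: [0.3928, 0.3275, 0.2051]
tcp_rot: [-180.0, -0.0, 176.9]
wrist_force: [-0.3, -0.6, 0.5]
opening: 0.0854
grasp_force: 0.0
```

```bash
python3 - <<'E'
from h import *
plan([.392,.328,.003],177)
c=cam("wrist");im=c["img"];cv2.imwrite("pics/w4.png",im)
print(pix(c,[[.392,.328,.028]]))
E
```

```text
at [0.3928 0.3275 0.2051] yaw 176.9 q6 43 t 12.38; turn -0.0012=1x-0.0012; shift 0.0008 0.0005 0.2021 = 6x 0.0001 0.0001 0.0337
[[252.19067138 164.25836422]]
```

View pics/w4.png

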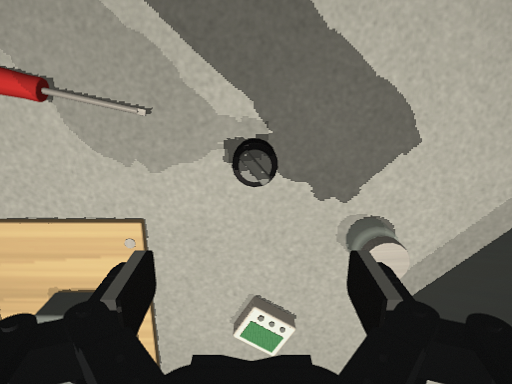

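The isolator is at (255,163), about 3 mm to the left of where I predicted. The grey pot is well clear at (380,245). Going down to grip.

>>> {"method": "play_rows", "body": {"steps": [[[0.0008,0.003,0.03,0],[0,0,0.04,0],[0,0,0.04,0],[0,0,0.04,0],[0,0,0.03,0]]]}}

```text
time: 12.85
ee_pos: [0.3911, 0.3299, 0.0221]
tcp_rot: [-179.9, -0.1, 176.9]
wrist_force: [0.6, -0.8, -0.3]
opening: 0.0857
grasp_force: 0.0
```

>>> {"method": "play_rows", "body": {"steps": [[[0,0,0.015,0],[0,0,0.007,0],[0,0,0,0],[0,0,0,0],[0,0,0,0]]]}}

```text
time: 13.27
ee_pos: [0.3926, 0.332, 0.005]
tcp_rot: [179.9, 0.1, 177.0]
wrist_force: [-0.5, 0.1, 0.4]
opening: 0.0857
grasp_force: 0.0
```

>>> {"method": "play_rows", "body": {"steps": [[[0,0,0,0],[0,0,0,0],[0,0,0,0],[0,0,0,0],[0,0,0,0]]], "gripper": 0.03}}

```text
time: 13.68
ee_pos: [0.392, 0.3319, 0.0042]
tcp_rot: [179.9, 0.1, 177.0]
wrist_force: [0.2, -1.1, 5.6]
opening: 0.0445
grasp_force: 50.7
```

>>> {"method": "play_rows", "body": {"steps": [[[0,0,0,0],[0,0,0,0],[0,0,0,0],[0,0,0,0],[0,0,0,0]]]}}

```text
time: 14.1
ee_pos: [0.3919, 0.3319, 0.0042]
tcp_rot: [179.9, 0.1, 177.0]
wrist_force: [-0.9, -0.9, 6.0]
opening: 0.0448
grasp_force: 50.7
```

>>> {"method": "play_rows", "body": {"steps": [[[0,0,-0.03,0],[0,0,-0.04,0],[0,0,-0.04,0],[-0.0125,-0.036,0,0],[-0.0125,-0.036,0,0]]]}}

```text
time: 14.52
ee_pos: [0.4138, 0.2594, 0.116]
tcp_rot: [179.8, 0.2, 177.2]
wrist_force: [0.4, 0.4, -1.6]
opening: 0.0449
grasp_force: 51.8
```

>>> {"method": "play_rows", "body": {"steps": [[[-0.0125,-0.036,0,0],[-0.0125,-0.036,0,0],[-0.0125,-0.036,0,0],[-0.0125,-0.036,0,0],[-0.0125,-0.036,0,0]]]}}

```text
time: 14.93
ee_pos: [0.4659, 0.0736, 0.1134]
tcp_rot: [180.0, 0.0, 177.0]
wrist_force: [0.7, 0.5, -1.0]
opening: 0.0446
grasp_force: 51.8
```

>>> {"method": "play_rows", "body": {"steps": [[[-0.0125,-0.036,0,0],[-0.0125,-0.036,0,0],[0,0,0,0],[0,0,0,0],[0,0,0,0]]]}}

```text
time: 15.35
ee_pos: [0.4869, 0.0022, 0.1131]
tcp_rot: [180.0, -0.0, 177.0]
wrist_force: [0.2, -0.7, -1.1]
opening: 0.0444
grasp_force: 51.8
```

```bash
python3 -c "
from h import *
plan([.4871,.0025,.0165],177);print(bot.get_obs()['opening'],bot.get_obs()['grasp_force'])"
```

```text
at [0.4869 0.0022 0.1131] yaw 177.0 q6 3 t 15.35; turn -0.0002=1x-0.0002; shift -0.0002 0.0003 0.0966 = 3x -0.0001 0.0001 0.0322
0.044438252792378244 51.79870963096619
```

>>> {"method": "play_rows", "body": {"steps": [[[0,0,0.035,0],[0,0,0.035,0],[0,0,0.015,0],[0,0,0.005,0],[0,0,0.003,0]]]}}

```text
time: 15.77
ee_pos: [0.4864, 0.0033, 0.0197]
tcp_rot: [180.0, -0.1, 177.1]
wrist_force: [0.7, 0.1, -1.1]
opening: 0.0447
grasp_force: 51.8
```

>>> {"method": "play_rows", "body": {"steps": [[[0,0,0.003,0],[0,0,0.001,0],[0,0,0,0],[0,0,0,0],[0,0,0,0]]]}}

```text
time: 16.18
ee_pos: [0.4876, 0.0022, 0.0171]
tcp_rot: [180.0, 0.1, 177.0]
wrist_force: [-0.0, 0.9, -1.0]
opening: 0.0445
grasp_force: 51.8
```

>>> {"method": "play_rows", "body": {"steps": [[[0,0,0,0],[0,0,0,0],[0,0,0,0],[0,0,0,0],[0,0,0,0]]]}}

```text
time: 16.6
ee_pos: [0.4871, 0.0021, 0.0163]
tcp_rot: [180.0, -0.0, 177.0]
wrist_force: [-0.1, 0.5, -1.7]
opening: 0.0441
grasp_force: 51.8
```

>>> {"method": "play_rows", "body": {"steps": [[[0,0,0.0007,0],[0,0,0,0],[0,0,0,0],[0,0,0,0],[0,0,0,0]]]}}

```text
time: 17.02
ee_pos: [0.4872, 0.0021, 0.0162]
tcp_rot: [-180.0, 0.0, 177.0]
wrist_force: [-3.7, -0.4, 6.1]
opening: 0.0446
grasp_force: 52.7
```

>>> {"method": "play_rows", "body": {"steps": [[[0,0,0,0],[0,0,0,0],[0,0,0,0],[0,0,0,0],[0,0,0,0]]], "gripper": 0.08}}

```text
time: 17.43
ee_pos: [0.4871, 0.0021, 0.0155]
tcp_rot: [-180.0, -0.0, 177.0]
wrist_force: [-0.2, -0.7, -0.3]
opening: 0.08
grasp_force: 0.0
```

>>> {"method": "play_rows", "body": {"steps": [[[0,0,-0.02,0],[0,0,-0.04,0],[0,0,-0.04,0],[0,0,-0.04,0],[0,0,-0.04,0]]]}}

```text
time: 17.85
ee_pos: [0.4867, 0.0021, 0.1975]
tcp_rot: [180.0, 0.0, 177.0]
wrist_force: [1.2, 0.5, -0.4]
opening: 0.0798
grasp_force: 0.0
```

>>> {"method": "play_rows", "body": {"steps": [[[0,0,-0.02,0],[0,0,0,0],[0,0,0,0],[0,0,0,0],[0,0,0,0]]], "gripper": 0.0854}}

```text
time: 18.27
ee_pos: [0.4867, 0.0021, 0.2142]
tcp_rot: [-180.0, -0.1, 177.0]
wrist_force: [0.9, -0.3, -0.2]
opening: 0.0855
grasp_force: 0.0
```

```bash
python3 - <<'E'
from h import *
plan([.597,.334,.2],234.6)
c=cam("wrist");im=c["img"];cv2.imwrite("pics/w5.png",im)
print(pix(c,[[.4871,.0025,.040],[.580,-.002,.036]]))
import pickle;pickle.dump(c,open("w5.pkl","wb"))
E
```

```text
at [0.4867 0.0021 0.2142] yaw 177.0 q6 3 t 18.27; turn -1.0047=9x-0.1116; shift -0.3344 0.1023 0.0142 = 9x -0.0372 0.0114 0.0016
[[252.08112269 166.58975658]
 [252.26841673 249.699216  ]]
```

View pics/w5.png

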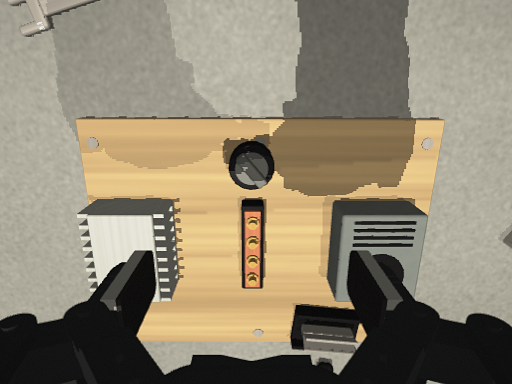

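The isolator sits at (251,165), in line with the bus bar at column 252, with a visible gap between them. Moving to the display.

>>> {"method": "play_rows", "body": {"steps": [[[0,0,0,-0.1116],[0,0,0,-0.1116],[0,0,0,-0.1116],[0,0,0,-0.1116],[0,0,0,-0.1116]]]}}

```text
time: 18.73
ee_pos: [0.4867, 0.0021, 0.2145]
tcp_rot: [180.0, -0.1, -150.7]
wrist_force: [0.4, -0.2, 0.7]
opening: 0.0855
grasp_force: 0.0
```

>>> {"method": "play_rows", "body": {"steps": [[[0,0,0,-0.1116],[0,0,0,-0.1116],[0,0,0,-0.1116],[0,0,0,-0.1116],[-0.0334,0.0102,0.0014,0]]]}}

```text
time: 19.15
ee_pos: [0.4973, 0.0324, 0.2139]
tcp_rot: [180.0, -0.1, -125.1]
wrist_force: [0.3, -0.3, 0.9]
opening: 0.0849
grasp_force: 0.0
```

>>> {"method": "play_rows", "body": {"steps": [[[-0.0334,0.0102,0.0014,0],[-0.0334,0.0102,0.0014,0],[-0.0334,0.0102,0.0014,0],[-0.0334,0.0102,0.0014,0],[-0.0334,0.0102,0.0014,0]]]}}

```text
time: 19.57
ee_pos: [0.5533, 0.2025, 0.2059]
tcp_rot: [179.9, -0.1, -125.4]
wrist_force: [0.8, -0.6, -0.7]
opening: 0.0857
grasp_force: 0.0
```

>>> {"method": "play_rows", "body": {"steps": [[[-0.0334,0.0102,0.0014,0],[-0.0334,0.0102,0.0014,0],[-0.0334,0.0102,0.0014,0],[-0.0334,0.0102,0.0014,0],[0,0,0,0]]]}}

```text
time: 19.98
ee_pos: [0.5977, 0.3384, 0.1966]
tcp_rot: [179.8, -0.2, -125.2]
wrist_force: [0.4, -0.1, -0.6]
opening: 0.085
grasp_force: 0.0
```

>>> {"method": "play_rows", "body": {"steps": [[[0,0,0,0],[0,0,0,0],[0,0,0,0],[0,0,0,0],[0,0,0,0]]]}}

```text
time: 20.4
ee_pos: [0.5976, 0.3324, 0.2025]
tcp_rot: [-180.0, 0.1, -125.5]
wrist_force: [-0.5, -0.1, -0.2]
opening: 0.0854
grasp_force: 0.0
```

```bash
python3 - <<'E'
from h import *
import pickle
c=pickle.load(open("w5.pkl","rb"));a=onz(c,[(252,189)],.04)[0];b=onz(c,[(252,207.5)],.034)[0];print("gap",a.round(4),b.round(4))
plan([.597,.334,.005],234.6)
c=cam("wrist");im=c["img"];cv2.imwrite("pics/w6.png",im)
print(pix(c,[[.597,.334,.024]]))
hsv=cv2.cvtColor(im,cv2.COLOR_BGR2HSV);H,S,V=[hsv[...,i].astype(int) for i in range(3)]
m=((H>40)&(H<85)&(S>90)).astype(np.uint8)*255
k=max(cv2.findContours(cv2.morphologyEx(m,3,np.ones((5,5))),0,2)[0],key=cv2.contourArea)
P=onz(c,cv2.boxPoints(cv2.minAreaRect(k)),.024)[:,:2];e=np.diff(P,axis=0)
print("screen",cv2.boundingRect(k),P.mean(0),np.linalg.norm(e,axis=1),np.degrees(np.arctan2(e[:,1],e[:,0])))
E
```

```text
gap [0.5102 0.0012 0.04  ] [5.322e-01 1.000e-04 3.400e-02]
at [0.5976 0.3324 0.2025] yaw -125.5 q6 -25 t 20.40; turn -0.0015=1x-0.0015; shift -0.0009 0.0014 0.1975 = 5x -0.0002 0.0003 0.0395
[[253.50858309 166.31443868]]
screen (233, 143, 25, 44) [0.60307725 0.32793275] [0.02340275 0.04387491 0.02436353] [144.5200504   54.83415481 -35.47797366]
```

View pics/w6.png

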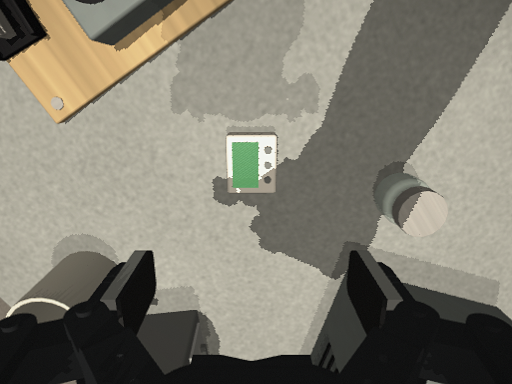

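The display is at (252,163), its top face spanning columns 227–276. The shift needed is +2 mm in tool x. The measured gap in front of the bus bar is about 22 mm, which is fine.

>>> {"method": "play_rows", "body": {"steps": [[[0.002,-0.0006,0.03,0],[0,0,0.04,0],[0,0,0.04,0],[0,0,0.04,0],[0,0,0.03,0]]]}}

```text
time: 20.87
ee_pos: [0.5959, 0.3303, 0.0186]
tcp_rot: [180.0, -0.1, -125.5]
wrist_force: [0.1, -1.5, 0.7]
opening: 0.0856
grasp_force: 0.0
```

>>> {"method": "play_rows", "body": {"steps": [[[0,0,0.013,0],[0,0,0.004,0],[0,0,0,0],[0,0,0,0],[0,0,0,0]]]}}

```text
time: 21.28
ee_pos: [0.5983, 0.3322, 0.0075]
tcp_rot: [-179.9, 0.2, -125.4]
wrist_force: [0.2, 0.2, -0.0]
opening: 0.0851
grasp_force: 0.0
```

>>> {"method": "play_rows", "body": {"steps": [[[0,0,0,0],[0,0,0,0],[0,0,0,0],[0,0,0,0],[0,0,0,0]]], "gripper": 0.035, "squeeze": 40}}

```text
time: 21.7
ee_pos: [0.5973, 0.3317, 0.0056]
tcp_rot: [-180.0, 0.1, -125.4]
wrist_force: [-0.5, -1.2, 6.4]
opening: 0.0492
grasp_force: 42.7
```

>>> {"method": "play_rows", "body": {"steps": [[[0,0,0,0],[0,0,0,0],[0,0,0,0],[0,0,0,0],[0,0,0,0]]]}}

```text
time: 22.12
ee_pos: [0.5973, 0.3317, 0.0056]
tcp_rot: [-180.0, 0.1, -125.4]
wrist_force: [-0.3, -0.3, 5.3]
opening: 0.0494
grasp_force: 42.7
```

>>> {"method": "play_rows", "body": {"steps": [[[0,0,-0.02,0],[0,0,-0.04,0],[0,0,-0.04,0],[0,0,-0.04,0],[0,0,-0.03,0]]]}}

```text
time: 22.53
ee_pos: [0.597, 0.3315, 0.1782]
tcp_rot: [-179.9, 0.1, -125.4]
wrist_force: [1.1, -0.4, -0.1]
opening: 0.049
grasp_force: 42.0
```

```bash
python3 -c "
from h import *
plan([.5731,-.1311,.18],177)"
```

```text
at [0.597  0.3315 0.1782] yaw -125.4 q6 -26 t 22.53; turn 1.0050=9x0.1117; shift -0.0004 -0.4632 -0.0018 = 12x -0.0000 -0.0386 -0.0001
```

>>> {"method": "play_rows", "body": {"steps": [[[0,0,0,0.1117],[0,0,0,0.1117],[0,0,0,0.1117],[0,0,0,0.1117],[0,0,0,0.1117]]]}}

```text
time: 22.95
ee_pos: [0.5968, 0.3314, 0.1742]
tcp_rot: [-180.0, -0.0, -157.7]
wrist_force: [-1.1, -0.3, -1.1]
opening: 0.0492
grasp_force: 42.0
```

>>> {"method": "play_rows", "body": {"steps": [[[0,0,0,0.1117],[0,0,0,0.1117],[0,0,0,0.1117],[0,0,0,0.1117],[0,-0.0386,0,0]]]}}

```text
time: 23.37
ee_pos: [0.5944, 0.297, 0.1726]
tcp_rot: [180.0, -0.1, 176.7]
wrist_force: [2.4, 0.1, -0.2]
opening: 0.0491
grasp_force: 42.0
```

>>> {"method": "play_rows", "body": {"steps": [[[0,-0.0386,0,0],[0,-0.0386,0,0],[0,-0.0386,0,0],[0,-0.0386,0,0],[0,-0.0386,0,0]]]}}

```text
time: 23.78
ee_pos: [0.5841, 0.0985, 0.1744]
tcp_rot: [-180.0, -0.0, 177.0]
wrist_force: [-0.2, -0.3, -0.9]
opening: 0.049
grasp_force: 42.0
```

>>> {"method": "play_rows", "body": {"steps": [[[0,-0.0386,0,0],[0,-0.0386,0,0],[0,-0.0386,0,0],[0,-0.0386,0,0],[0,-0.0386,0,0]]]}}

```text
time: 24.2
ee_pos: [0.574, -0.0944, 0.1745]
tcp_rot: [180.0, -0.0, 177.0]
wrist_force: [1.6, -0.1, -1.0]
opening: 0.0492
grasp_force: 42.0
```

>>> {"method": "play_rows", "body": {"steps": [[[0,-0.0386,0,0],[0,0,0,0],[0,0,0,0],[0,0,0,0],[0,0,0,0]]]}}

```text
time: 24.62
ee_pos: [0.5726, -0.1302, 0.1745]
tcp_rot: [180.0, -0.0, 177.0]
wrist_force: [0.4, -0.3, -0.8]
opening: 0.0491
grasp_force: 42.1
```

```bash
python3 -c "
from h import *
plan([.5725,-.1311,.0632],177);print(bot.get_obs()['opening'],bot.get_obs()['grasp_force'])"
```

```text
at [ 0.5726 -0.1302  0.1745] yaw 177.0 q6 -10 t 24.62; turn 0.0006=1x0.0006; shift 0.0000 -0.0009 0.1113 = 3x 0.0000 -0.0003 0.0371
0.04909622387046998 42.10657596588135
```

>>> {"method": "play_rows", "body": {"steps": [[[-0.0018,-0.0009,0.035,0],[0,0,0.035,0],[0,0,0.02,0],[0,0,0.012,0],[0,0,0.005,0]]]}}

```text
time: 25.03
ee_pos: [0.5735, -0.1307, 0.0657]
tcp_rot: [180.0, -0.2, 177.1]
wrist_force: [-0.6, 0.0, -1.1]
opening: 0.0487
grasp_force: 42.1
```

>>> {"method": "play_rows", "body": {"steps": [[[0,0,0.0025,0],[0,0,0.001,0],[0,0,0,0],[0,0,0,0],[0,0,0,0]]]}}

```text
time: 25.45
ee_pos: [0.5748, -0.1322, 0.0652]
tcp_rot: [-180.0, 0.1, 177.0]
wrist_force: [-0.2, 0.4, -0.5]
opening: 0.0489
grasp_force: 42.1
```

>>> {"method": "play_rows", "body": {"steps": [[[0,0,0.0007,0],[0,0,0,0],[0,0,0,0],[0,0,0,0],[0,0,0,0]]]}}

```text
time: 25.87
ee_pos: [0.5743, -0.1321, 0.0634]
tcp_rot: [-180.0, -0.0, 177.0]
wrist_force: [-0.3, 0.1, -1.1]
opening: 0.0491
grasp_force: 42.1
```

>>> {"method": "play_rows", "body": {"steps": [[[0,0,0.0007,0],[0,0,0,0],[0,0,0,0],[0,0,0,0],[0,0,0,0]]]}}

```text
time: 26.28
ee_pos: [0.5742, -0.1321, 0.0627]
tcp_rot: [180.0, -0.0, 177.0]
wrist_force: [0.2, -0.5, -1.4]
opening: 0.0492
grasp_force: 42.1
```

>>> {"method": "play_rows", "body": {"steps": [[[0,0,0.0005,0],[0,0,0,0],[0,0,0,0],[0,0,0,0],[0,0,0,0]]]}}

```text
time: 26.7
ee_pos: [0.5743, -0.1321, 0.0626]
tcp_rot: [-180.0, 0.0, 177.0]
wrist_force: [-2.6, 1.3, 5.9]
opening: 0.0486
grasp_force: 42.8
```

>>> {"method": "play_rows", "body": {"steps": [[[0,0,0,0],[0,0,0,0],[0,0,0,0],[0,0,0,0],[0,0,0,0]]], "gripper": 0.08}}

```text
time: 27.12
ee_pos: [0.5743, -0.1321, 0.062]
tcp_rot: [180.0, -0.0, 177.0]
wrist_force: [-0.5, -0.7, -0.2]
opening: 0.0799
grasp_force: 0.0
```

>>> {"method": "play_rows", "body": {"steps": [[[0,0,-0.02,0],[0,0,-0.04,0],[0,0,-0.04,0],[0,0,-0.04,0],[0,0,-0.02,0]]]}}

```text
time: 27.53
ee_pos: [0.575, -0.1323, 0.2275]
tcp_rot: [-179.9, 0.3, 177.0]
wrist_force: [1.1, -0.7, -0.1]
opening: 0.08
grasp_force: 0.0
```

```bash
python3 -c "
from h import *
plan([.408,-.337,.22],242.5)"
```

```text
at [ 0.575  -0.1323  0.2275] yaw 177.0 q6 -10 t 27.53; turn -1.1435=10x-0.1143; shift 0.2587 0.0536 0.0075 = 7x 0.0370 0.0077 0.0011
```

```bash
python3 - <<'E'
from h import *
c=cam("wrist");im=c["img"];cv2.imwrite("pics/w7.png",im)
hsv=cv2.cvtColor(im,cv2.COLOR_BGR2HSV);H,S,V=[hsv[...,i].astype(int) for i in range(3)]
m=((H>40)&(H<85)&(S>90)).astype(np.uint8)*255
k=max(cv2.findContours(cv2.morphologyEx(m,3,np.ones((5,5))),0,2)[0],key=cv2.contourArea)
P=onz(c,cv2.boxPoints(cv2.minAreaRect(k)),.081)[:,:2];e=np.diff(P,axis=0)
print("screen",P.mean(0),np.linalg.norm(e,axis=1),np.degrees(np.arctan2(e[:,1],e[:,0])), pix(c,[[.573,-.131,.081]]))
E
```

```text
screen [ 0.57497829 -0.13892142] [0.02381359 0.04478545 0.02493206] [ 86.99346501  -2.64266522 -92.99807628] [[253.15299212 169.98262633]]
```

>>> {"method": "play_rows", "body": {"steps": [[[0,0,0,-0.1143],[0,0,0,-0.1143],[0,0,0,-0.1143],[0,0,0,-0.1143],[0,0,0,-0.1143]]]}}

```text
time: 28.0
ee_pos: [0.5743, -0.1321, 0.2219]
tcp_rot: [180.0, -0.0, -149.9]
wrist_force: [-0.1, 0.4, 0.1]
opening: 0.0801
grasp_force: 0.0
```

>>> {"method": "play_rows", "body": {"steps": [[[0,0,0,-0.1143],[0,0,0,-0.1143],[0,0,0,-0.1143],[0,0,0,-0.1143],[0,0,0,-0.1143]]]}}

```text
time: 28.42
ee_pos: [0.5743, -0.1321, 0.2219]
tcp_rot: [180.0, -0.0, -117.2]
wrist_force: [0.1, -0.6, 0.6]
opening: 0.0799
grasp_force: 0.0
```

>>> {"method": "play_rows", "body": {"steps": [[[0.037,0.0077,0,0],[0.037,0.0077,0,0],[0.037,0.0077,0,0],[0.037,0.0077,0,0],[0.037,0.0077,0,0]]]}}

```text
time: 28.83
ee_pos: [0.4534, -0.2793, 0.222]
tcp_rot: [-180.0, -0.0, -117.5]
wrist_force: [0.4, -0.0, -0.4]
opening: 0.0801
grasp_force: 0.0
```

>>> {"method": "play_rows", "body": {"steps": [[[0.037,0.0077,0,0],[0.037,0.0077,0,0],[0,0,0,0],[0,0,0,0],[0,0,0,0]]]}}

```text
time: 29.25
ee_pos: [0.4068, -0.3368, 0.222]
tcp_rot: [180.0, 0.0, -117.6]
wrist_force: [0.1, 0.2, -0.0]
opening: 0.0801
grasp_force: 0.0
```

```bash
python3 - <<'E'
from h import *
plan([.408,-.337,.042],242.5)
c=cam("wrist");im=c["img"];cv2.imwrite("pics/w8.png",im)
import pickle;pickle.dump(c,open("w8.pkl","wb"))
u,v=pix(c,[[.408,-.337,.064]])[0];print(u,v)
u,v=int(u)-70,int(v)-60
cv2.imwrite("pics/w8c.png",cv2.resize(im[v:v+120,u:u+140],None,fx=5,fy=5,interpolation=2));print(u,v)
E
```

```text
at [ 0.4068 -0.3368  0.222 ] yaw -117.6 q6 -102 t 29.25; turn -0.0013=1x-0.0013; shift -0.0004 -0.0012 0.1800 = 5x -0.0001 -0.0002 0.0360
250.82481357344213 171.207145408669
180 111
```

View pics/w8c.png

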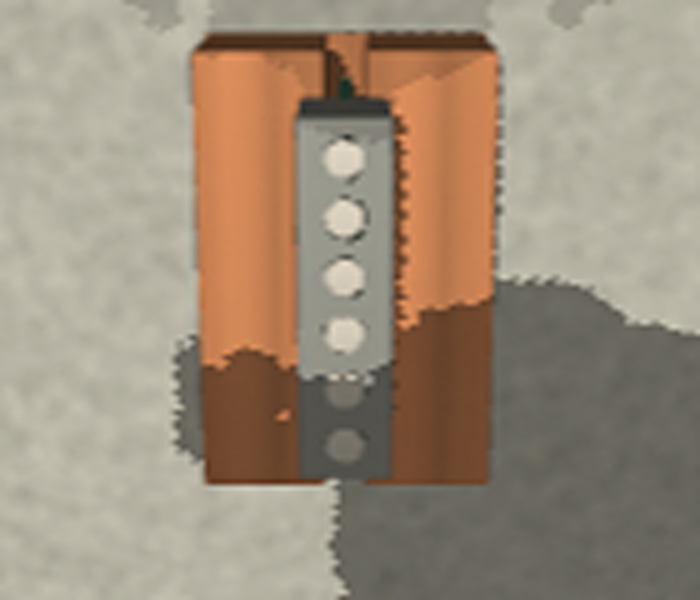

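The crop shows the terminal block upright in the rack, its top centre at image (249,170), aligned with the tool. Also, the display centre works out to about (0.5735, −0.132) against the lid centre of (0.573, −0.131), so it's good. Going down to grip the block.

>>> {"method": "play_rows", "body": {"steps": [[[0.0003,-0.0028,0.03,0],[0,0,0.04,0],[0,0,0.04,0],[0,0,0.035,0],[0,0,0.02,0]]], "gripper": 0.06}}

```text
time: 29.72
ee_pos: [0.4086, -0.3359, 0.0528]
tcp_rot: [179.7, 0.1, -117.4]
wrist_force: [-0.2, 0.1, 0.4]
opening: 0.0599
grasp_force: 0.0
```

>>> {"method": "play_rows", "body": {"steps": [[[0,0,0.01,0],[0,0,0.005,0],[0,0,0,0],[0,0,0,0],[0,0,0,0]]]}}

```text
time: 30.13
ee_pos: [0.4101, -0.3389, 0.044]
tcp_rot: [-179.8, -0.0, -117.5]
wrist_force: [0.4, 0.0, -0.1]
opening: 0.06
grasp_force: 0.0
```

>>> {"method": "play_rows", "body": {"steps": [[[0,0,0,0],[0,0,0,0],[0,0,0,0],[0,0,0,0],[0,0,0,0]]], "gripper": 0.005, "squeeze": 60}}

```text
time: 30.55
ee_pos: [0.4094, -0.3387, 0.0429]
tcp_rot: [-179.9, -0.0, -117.5]
wrist_force: [0.1, 0.7, 4.8]
opening: 0.0169
grasp_force: 59.5
```

>>> {"method": "play_rows", "body": {"steps": [[[0,0,0,0],[0,0,0,0],[0,0,0,0],[0,0,0,0],[0,0,0,0]]]}}

```text
time: 30.97
ee_pos: [0.4094, -0.3387, 0.0429]
tcp_rot: [-179.9, -0.0, -117.5]
wrist_force: [-0.3, 0.5, 5.7]
opening: 0.0165
grasp_force: 59.5
```

>>> {"method": "play_rows", "body": {"steps": [[[0,0,-0.02,0],[0,0,-0.035,0],[0,0,-0.04,0],[0,0,-0.04,0],[0,0,-0.025,0]]]}}

```text
time: 31.38
ee_pos: [0.4093, -0.3387, 0.206]
tcp_rot: [-179.8, -0.0, -117.5]
wrist_force: [0.3, -0.6, -0.7]
opening: 0.0167
grasp_force: 58.8
```

>>> {"method": "play_rows", "body": {"steps": [[[0,0,0,-0.094],[0,0,0,-0.094],[0,0,0,-0.094],[0,0,0,-0.094],[-0.0361,-0.016,0,0]]]}}

```text
time: 31.8
ee_pos: [0.4269, -0.3075, 0.2015]
tcp_rot: [179.9, -0.1, -95.8]
wrist_force: [0.9, -0.3, -0.9]
opening: 0.0166
grasp_force: 58.8
```

>>> {"method": "play_rows", "body": {"steps": [[[-0.0361,-0.016,0,0],[-0.0361,-0.016,0,0],[-0.0361,-0.016,0,0],[-0.0361,-0.016,0,0],[-0.0361,-0.016,0,0]]]}}

```text
time: 32.22
ee_pos: [0.5276, -0.1312, 0.2019]
tcp_rot: [180.0, 0.0, -96.0]
wrist_force: [1.0, -1.3, -0.6]
opening: 0.0167
grasp_force: 58.8
```

>>> {"method": "play_rows", "body": {"steps": [[[-0.0361,-0.016,0,0],[-0.0361,-0.016,0,0],[-0.0361,-0.016,0,0],[-0.0361,-0.016,0,0],[-0.0361,-0.016,0,0]]]}}

```text
time: 32.63
ee_pos: [0.6261, 0.0401, 0.2018]
tcp_rot: [180.0, -0.0, -96.0]
wrist_force: [-0.4, -0.3, -1.4]
opening: 0.0168
grasp_force: 58.8
```

>>> {"method": "play_rows", "body": {"steps": [[[-0.0361,-0.016,0,0],[-0.0361,-0.016,0,0],[-0.0361,-0.016,0,0],[0,0,0,0],[0,0,0,0]]]}}

```text
time: 33.05
ee_pos: [0.6849, 0.1429, 0.1995]
tcp_rot: [179.8, -0.1, -95.8]
wrist_force: [-0.5, -0.4, -0.4]
opening: 0.0168
grasp_force: 59.0
```

>>> {"method": "play_rows", "body": {"steps": [[[0,0,0,0],[0,0,0,0],[0,0,0,0],[0,0,0,0],[0,0,0,0]]]}}

```text
time: 33.47
ee_pos: [0.6845, 0.14, 0.203]
tcp_rot: [-179.9, 0.0, -96.0]
wrist_force: [-0.7, -0.5, -0.7]
opening: 0.0166
grasp_force: 59.0
```

```bash
python3 - <<'E'
from h import *
plan([.698,.080,.12],264)
c=cam("wrist");im=c["img"];cv2.imwrite("pics/w9.png",im)
import pickle;pickle.dump(c,open("w9.pkl","wb"))
u,v=pix(c,[[.698,.080,.04]])[0];print(u,v)
u,v=max(int(u)-75,0),max(int(v)-55,0)
cv2.imwrite("pics/w9c.png",cv2.resize(im[v:v+110,u:u+150],None,fx=5,fy=5,interpolation=2));print(u,v)
E
```

```text
at [0.6845 0.14   0.203 ] yaw -96.0 q6 -72 t 33.47; turn -0.0008=1x-0.0008; shift 0.0582 -0.0197 0.0830 = 3x 0.0194 -0.0066 0.0277
230.0706812322849 106.98700119775394
155 51
```

View pics/w9c.png

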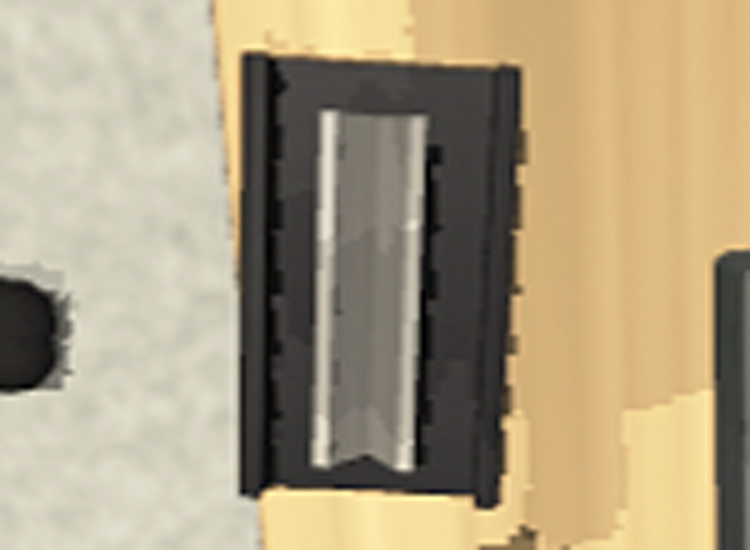

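The crop shows the clip clearly: the jaw rims run from (374,113) to (362,468) in crop pixels. I'll cast that centreline onto the mouth height of 0.051.

```bash
python3 - <<'E'
from h import *
import pickle
c=pickle.load(open("w9.pkl","rb"))
def g(pts): 
    P=np.array(pts,float); return np.c_[155+P[:,0]/5-.4,51+P[:,1]/5-.4]
W=onz(c,g([(337,113),(411,114),(395,469),(329,468)]),.051)[:,:2]
a,b=(W[0]+W[1])/2,(W[2]+W[3])/2; d=b-a
ctr=(a+b)/2; y=np.degrees(np.arctan2(d[1],d[0]))
print(W.round(4),"w",np.linalg.norm(W[0]-W[1]),np.linalg.norm(W[2]-W[3]),"len",np.linalg.norm(d),"ctr",ctr,"yaw",y)
plan([*ctr,.11],y-180)
print(np.linalg.norm(ctr))
E
```

```text
[[0.7006 0.0511]
 [0.6882 0.0526]
 [0.6982 0.1121]
 [0.7099 0.1107]] w 0.012459617534800781 0.011829315488273548 len 0.060265746243332835 ctr [0.69920391 0.0816227 ] yaw 80.79350004786215
at [0.6845 0.1402 0.2029] yaw -96.0 q6 -72 t 33.52; turn 0.0553=1x0.0553; shift 0.0554 -0.0239 0.0929 = 3x 0.0185 -0.0080 0.0310
0.7039519692471562
```

>>> {"method": "play_rows", "body": {"steps": [[[0,0,0,0.0553],[0.0185,-0.008,0,0],[0.0185,-0.008,0,0],[0.0184,-0.008,0.02,0],[0,0,0.03,0]]]}}

```text
time: 33.93
ee_pos: [0.7015, 0.0789, 0.1552]
tcp_rot: [-179.6, 0.0, -99.3]
wrist_force: [0.9, 0.8, -1.0]
opening: 0.0167
grasp_force: 59.0
```

>>> {"method": "play_rows", "body": {"steps": [[[0,0,0.03,0],[0,0,0.01,0],[0,0,0,0],[0,0,0,0],[0,0,0,0]]]}}

```text
time: 34.35
ee_pos: [0.7003, 0.0827, 0.1147]
tcp_rot: [-179.8, 0.0, -99.1]
wrist_force: [-0.1, -0.5, -1.0]
opening: 0.0168
grasp_force: 58.9
```

```bash
python3 - <<'E'
from h import *
plan([.6992,.0816,.096],-99.2)
c=cam("wrist");cv2.imwrite("pics/w10.png",cv2.resize(c["img"][60:384,130:380],None,fx=1.8,fy=1.8,interpolation=2))
E
```

```text
at [0.7003 0.0827 0.1147] yaw -99.1 q6 -74 t 34.35; turn 0.0011=1x0.0011; shift 0.0012 0.0009 0.0187 = 1x 0.0012 0.0009 0.0187
```

View pics/w10.png

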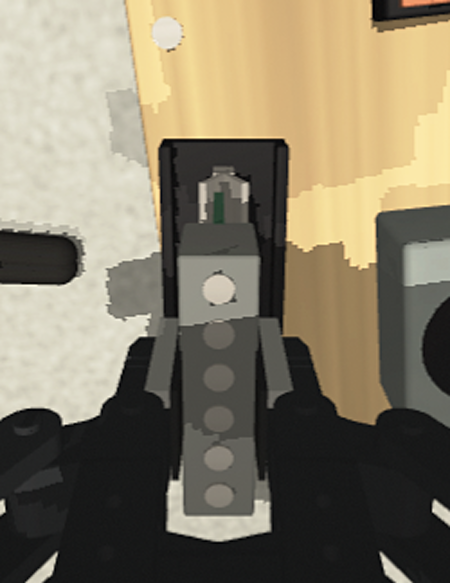

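The green blade tip at crop (219,205) hangs between the jaw rims at columns 203–245, and a 1 mm shift centres it. I'll insert it in small steps.

>>> {"method": "play_rows", "body": {"steps": [[[0.0012,0.0009,0,0],[0,0,0.008,0],[0,0,0.008,0],[0,0,0.005,0],[0,0,0,0]]], "squeeze": 80}}

```text
time: 34.82
ee_pos: [0.6975, 0.0812, 0.089]
tcp_rot: [179.8, -0.0, -99.2]
wrist_force: [-0.3, -0.4, -1.4]
opening: 0.016
grasp_force: 82.9
```

>>> {"method": "play_rows", "body": {"steps": [[[0,0,0.003,0],[0,0,0.003,0],[0,0,0.002,0],[0,0,0,0],[0,0,0,0]]]}}

```text
time: 35.23
ee_pos: [0.6984, 0.0813, 0.0832]
tcp_rot: [180.0, -0.0, -99.2]
wrist_force: [-0.6, -0.8, -0.5]
opening: 0.0165
grasp_force: 82.9
```

>>> {"method": "play_rows", "body": {"steps": [[[0,-0.0007,0.002,0],[0,0,0.002,0],[0,0,0.002,0],[0,0,0.001,0],[0,0,0,0]]]}}

```text
time: 35.65
ee_pos: [0.6988, 0.0812, 0.0758]
tcp_rot: [180.0, -0.0, -99.2]
wrist_force: [-0.2, 0.7, -1.1]
opening: 0.0161
grasp_force: 83.1
```

>>> {"method": "play_rows", "body": {"steps": [[[0,0,0.002,0],[0,0,0.002,0],[0,0,0.002,0],[0,0,0.001,0],[0,0,0,0]]]}}

```text
time: 36.07
ee_pos: [0.6989, 0.0812, 0.0687]
tcp_rot: [180.0, -0.0, -99.2]
wrist_force: [-0.1, 0.5, -1.9]
opening: 0.0168
grasp_force: 83.2
```

>>> {"method": "play_rows", "body": {"steps": [[[0,0,0.0015,0],[0,0,0.0015,0],[0,0,0.0015,0],[0,0,0.0015,0],[0,0,0,0]]]}}

```text
time: 36.48
ee_pos: [0.6989, 0.0812, 0.0627]
tcp_rot: [180.0, -0.0, -99.2]
wrist_force: [-0.2, 0.5, -2.3]
opening: 0.0164
grasp_force: 83.2
```

>>> {"method": "play_rows", "body": {"steps": [[[0,0,0.001,0],[0,0,0.001,0],[0,0,0.0005,0],[0,0,0,0],[0,0,0,0]]]}}

```text
time: 36.9
ee_pos: [0.699, 0.0812, 0.0605]
tcp_rot: [180.0, -0.0, -99.2]
wrist_force: [-0.3, -0.3, -0.3]
opening: 0.0164
grasp_force: 83.2
```

>>> {"method": "play_rows", "body": {"steps": [[[0,0,0.001,0],[0,0,0,0],[0,0,0,0],[0,0,0,0],[0,0,0,0]]]}}

```text
time: 37.32
ee_pos: [0.699, 0.0812, 0.0596]
tcp_rot: [180.0, -0.0, -99.2]
wrist_force: [0.2, 0.7, -1.8]
opening: 0.0164
grasp_force: 83.2
```

>>> {"method": "play_rows", "body": {"steps": [[[0,0,0.001,0],[0,0,0,0],[0,0,0,0],[0,0,0,0],[0,0,0,0]]]}}

```text
time: 37.73
ee_pos: [0.6992, 0.0812, 0.059]
tcp_rot: [-180.0, 0.0, -99.2]
wrist_force: [-0.7, 0.2, 2.4]
opening: 0.016
grasp_force: 83.5
```

>>> {"method": "play_rows", "body": {"steps": [[[0,0,0.0007,0],[0,0,0,0],[0,0,0,0],[0,0,0,0],[0,0,0,0]]]}}

```text
time: 38.15
ee_pos: [0.6993, 0.0812, 0.059]
tcp_rot: [-179.9, 0.0, -99.2]
wrist_force: [-2.1, -0.2, 7.0]
opening: 0.0166
grasp_force: 84.4
```

>>> {"method": "play_rows", "body": {"steps": [[[0,0,0.0005,0],[0,0,0,0],[0,0,0,0],[0,0,0,0],[0,0,0,0]]]}}

```text
time: 38.57
ee_pos: [0.6993, 0.0812, 0.0589]
tcp_rot: [-179.9, 0.0, -99.2]
wrist_force: [-4.1, -0.3, 9.9]
opening: 0.0163
grasp_force: 84.7
```

>>> {"method": "play_rows", "body": {"steps": [[[0,0,0.0008,0],[0,0,0,0],[0,0,0,0],[0,0,0,0],[0,0,0,0]]]}}

```text
time: 38.98
ee_pos: [0.6993, 0.0812, 0.0589]
tcp_rot: [-179.9, 0.0, -99.2]
wrist_force: [-5.4, 0.0, 14.4]
opening: 0.0163
grasp_force: 85.3
```

>>> {"method": "play_rows", "body": {"steps": [[[0,0,-0.0015,0],[0,0,0,0],[0,0,0,0],[0,0,0,0],[0,0,0,0]]], "gripper": 0.04}}

```text
time: 39.4
ee_pos: [0.6989, 0.0812, 0.0576]
tcp_rot: [180.0, -0.0, -99.2]
wrist_force: [-0.4, 0.5, 0.2]
opening: 0.0397
grasp_force: 0.0
```

>>> {"method": "play_rows", "body": {"steps": [[[0,0,-0.01,0],[0,0,-0.03,0],[0,0,-0.04,0],[0,0,-0.04,0],[0,0,-0.03,0]]]}}

```text
time: 39.82
ee_pos: [0.699, 0.0812, 0.2127]
tcp_rot: [-179.8, 0.0, -99.2]
wrist_force: [1.3, -0.4, 0.4]
opening: 0.04
grasp_force: 0.0
```

>>> {"method": "play_rows", "body": {"steps": [[[-0.035,0,-0.015,0],[-0.035,0,0,0],[0,0,0,0],[0,0,0,0],[0,0,0,0]]]}}

```text
time: 40.23
ee_pos: [0.7101, 0.1503, 0.2231]
tcp_rot: [180.0, -0.0, -99.1]
wrist_force: [0.4, 0.5, 0.2]
opening: 0.0402
grasp_force: 0.0
```

```bash
python3 - <<'E'
from h import *
o=bot.get_obs();print(o["time"],o["ee_pos"])
w=cam("wrist")["img"];t=cam("top")["img"]
a=cv2.resize(w,(400,300));b=cv2.resize(t[90:240,140:340],(400,300),interpolation=2)
s=cam("side")["img"];d=cv2.resize(s[140:270,160:333],(400,300),interpolation=2);e=cv2.resize(w[40:220,140:380],(400,300),interpolation=2)
cv2.imwrite("pics/fin.png",np.vstack([np.hstack([a,b]),np.hstack([e,d])]))
E
```

```text
40.2333 [0.71011116 0.15030906 0.22310244]
```

View pics/fin.png

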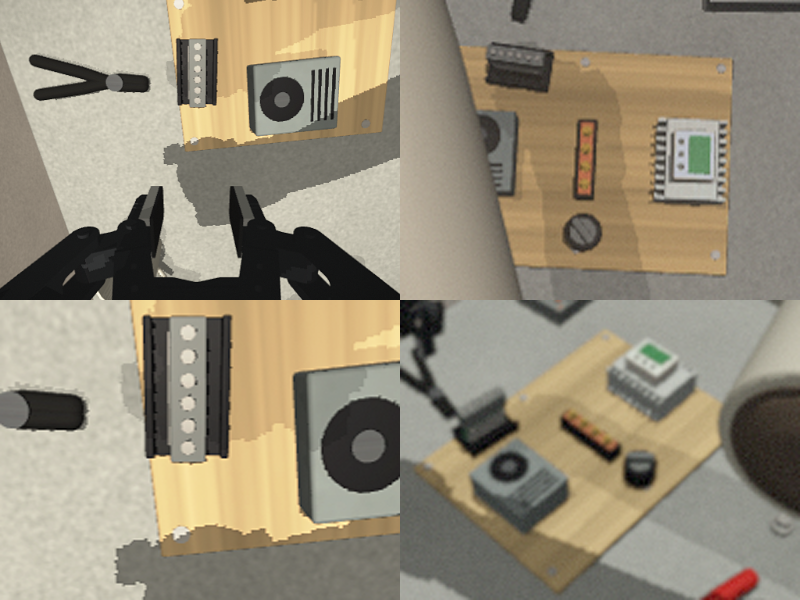

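The final views show the circuit board upright and seated in the clip. The display is on the charger lid, the bus bar is midway between the cases, the isolator is in front of it, and the gripper is clear.

```bash
python3 -c "
from workcell import bot
print(bot.job_done())"
```

```text
the job is handed in; nothing more can be done
None
```

The job is handed in at about 40 s with every part placed in the order asked: the bus bar midway, the isolator about 22 mm in front of it, the display centred on the charger lid, and the circuit board pressed fully home in the clip and released.

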